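# Find the rocking pressing plate and take it off the slab

## Robot

A 7-joint arm with a two-finger parallel gripper is mounted at the origin on the work surface. World frame = base frame: x ahead of the robot, y to its left, z up, the work surface at z = 0. Lengths are in m, angles in degrees, forces in N, time in s.
With the tool pointing down it reaches from about 0.425 to 0.875 m from the base axis. Payload 4.7 kg.
Tool frame: the origin (TCP) lies midway between the tips of the shut fingers; the grasp point (between the pads) lies 19 mm behind it; z points along the fingers, x is the direction in which the jaws open and shut, and the axes are right-handed (so a half turn about z gives the same grasp; the last joint's range is limited). The gripper opens to 87 mm and grips with 3 to 60 N. Pads are 19 mm wide; open, the fingers measure 117 mm over their backs; the gripper's body (75 mm by 190 mm) begins 51 mm behind the grasp point.
Start: joints at [-62.848, 18.392, -4.016, 83.108, 1.295, 78.541, -3.26], TCP at [0.288, 0.582, 0.223] pointing down, gripper open.
Joint ranges: [-163.93, 163.93], [-17.29, 119.83], [-79.2, 71.16], [3.27, 140.29], [-89.18, 269.18], [5.43, 117.66], [-154.24, 154.24]. Speed limits (degrees/s): [147.25, 147.25, 180, 180, 180, 180, 180].

## Interface

Orientations are given as [roll, pitch, yaw] about the fixed x, y, z axes, in that order (R = Rz(yaw) Ry(pitch) Rx(roll)).
In Python, from cell import telemetry, optics, env gives the robot as it stands.
- The arm moves only by the tool arm_command, never from a script. Its arguments are lists of equal length, an entry for each row: "translation": the shift along the tool's x, y, z in cm, a list of three; "twist": the turn about the tool's z in degrees. In form: {"translation": [[x, y, z], ...], "twist": [twist, ...]}. A call has 1 to 10 rows; each row shifts and turns the pose as measured when the row begins, along the tool's axes as they then stand; what a row does not reach is not made up. A row lasts 1/8 s, in which the tool goes at most 62.5 mm and 10.7 degrees, less where a joint would pass 70% of its speed; a pose out of reach is approached as far as the arm can. A call is refused whole if a number of a shift passes 6.25 or a number of a turn 10.7, either way. A call with a gripper value outside its range is refused whole. "grip" is the opening in per cent of the stroke, from 0 (shut) to 100 (fully open), set as the call begins (left out, the last holds). The fingers move at their own pace and stop on an object; "force" is the grip in N (left out, the last holds). Time passes only in rows, so rows that do not move let the fingers close. It gives the time, the measured TCP pose, the force and the opening at its end, in the units of the state.
- telemetry.get_obs(): the state, without advancing time (a new reading comes with each control period).
- optics.read_camera(name): name is "scene" or "top"; returns a dict with "img" (400x640x3 uint8, blue, green, red), "fx", "fy", "cx", "cy" (pixels), "extrinsics" (4x4, takes a point from camera to world coordinates). Camera axes: x right, y up, looking along -z (the intrinsics and any distortion apply to the point x, -y, -z); pixel columns grow to the right and rows downward; lengths in m; the calibration is good to about 2 mm. A picture is of the moment at which its call begins. There is no depth.
- env.sign_off(): hands the job in, once; it reports no verdict.
The state is a dict: "time_s": time; "qpos": joint angles; "joint_velocities": joint speeds; "effort": joint torques, N m; "tool_pos": TCP position; "tool_rot": TCP orientation; "force": force on the tool from outside, world axes, zero at the start; "wrist_torque": the same for the moment, N m; "grip_width": finger opening in m.
Only numpy, scipy, OpenCV 4.12 (cv2) and the standard library are available. Lean on these libraries where they do the work, as an engineer would, in place of code of your own. Each camera call takes 0.05 s, during which the arm holds its last target. There are 200 camera calls.

## Task

A stray rivet cap has got under one of the two steel pressing plates on the marble slab. Press down on the far corners of the plates in turn, reaching in under the thread rail with the tool slanted, until one plate rocks over under the push; then lift that plate by its wooden grip and set it down gently, flat inside the cork-lined wooden tray. Leave the sound plate lying where it is and do not disturb the jar, the spool and the mallet.

Things in the scene. Friction and masses are not known exactly. Their poses are not given: they have to be found in the camera images.
- slab: fixed marble slab 160 (x) by 380 (y) by 30 mm thick on the table, turned up to 0.12 rad; origin: centre of the underside, +x away from the robot. The plates' centres lie near x -10, y +/-85 mm on it. A thread rail stands over its far part: see rail
- rail (a point): middle of the underside of the thread rail, a fixed pale wooden beam along the slab's y, 456 long, 22 by 22 mm, underside 125 mm above the table, on thin posts 210 mm to either side. Its near face lies about 3 mm beyond the plates' far edges, so an upright gripper has no room over the far corners; one slanted 25 to 45 deg, reaching forward and down from the robot's side, has
- plate_a: one of two look-alike dark steel plates lying side by side on the slab, in either order. Plate 90 (x) by 120 (y) by 6 mm thick, 0.55 kg, with a pale wooden grip bar on top. Origin: centre of the underside; z up; +x points away from the robot, so its far corners are at x +45, y +/-60 mm. The sound plate lies flat and stays still when its corners are pressed
- plate_b: the other plate, same size and axes; either of the two may be the rocking one. The rocking plate leans about 1.5 deg to one side, with one far corner about 3 mm up. Pressing that corner (3 to 8 N, within 15 mm of both edges) rocks the plate over to about 3.2 deg, near edge up; it falls back when let go. (The near corner on that side is up too and tips it the other way, but the test is made at the far corners)
- plate_a_handle (a point): point inside plate_a's grip bar, 26 mm above the plate's underside and 14 mm below the bar's top, on the bar's middle; axes as the plate's. The bar is 50 long (x), 18 wide (y), rises 34 mm above the plate, and its middle is 12 mm to the near (-x) side of the plate's centre
- plate_b_handle (a point): the same point on plate_b
- tray_in (a point): centre of the inner floor of the fixed cork-lined pale wooden tray (outside 140 in x by 170 in y by 28 mm high, inside 128 by 158 mm, floor 5 mm above the table; it stands to the left or right of the slab). Axes: x the tray's short side, y its long side, z up; the plate fits with its x along the tray's x, either way round
- links_box: fixed open cardboard carton, 160 by 170 by 50 mm, full of coloured leather links, on the other side of the slab from the tray; bystander. Origin: centre of the underside
- glue_jar: loose amber glue jar, 60 mm across, 75 mm high, on the near side of the slab; bystander. Origin: centre of the underside
- spool: loose red thread spool, 44 mm across, 45 mm high, on the near side of the slab; bystander. Origin: centre of the underside
- mallet: loose hammer lying on the near side of the slab; bystander. Origin: on its underside near the middle
- tray: the same tray; origin: centre of its underside, axes as tray_in
Not all that is in view belongs to the job. Leave any green or orange look-alike of the tray alone.

How it is judged:
By the outcome, as a careful person would: the job done as asked, in the order asked, and still so for the second after the job is handed in, with the robot touching nothing.
It also fails if it takes over 67 s, if anything falls off the work surface, if the arm or the gripper's body presses on something with over 40 N, if the wrist force passes 120 N, or if a joint passes its speed limit or range.

## Working session

There is one attempt and no reset: what is moved stays moved. The work goes in short steps, Python scripts to look and compute and a tool call to move; the robot and the scene stay as the last step left them, time stands still between calls to the robot, and variables do not carry over. Pictures are saved under pics/ and viewed, about 8 in all and at most 12, crops included, and the job is handed in when it is done.

Besides the shell and the picture viewer there is one more tool, called after "Emit:" as name([rows], argument=value, ...), one row to a line, values as JSON. arm_command: Moves the arm, as the interface text tells. Its arguments: {"type":"object","properties":{"translation":{"type":"array","items":{"type":"array","items":{"type":"number"}}},"twist":{"type":"array","items":{"type":"number"}},"grip":{"type":"number"},"force":{"type":"number"}},"required":["translation","twist"]}

```bash
ls; mkdir -p pics; python3 - <<'E'
from cell import telemetry, optics, env
import cv2, pickle
o=telemetry.get_obs(); print({k:o[k] for k in ('time_s','tool_pos','tool_rot','force','grip_width')})
d={}
for n in('scene','top'):
    c=optics.read_camera(n); d[n]=c; cv2.imwrite(f'pics/{n}0.png',c['img']); print(n,{k:v for k,v in c.items() if k!='img'})
pickle.dump(d,open('cams.pkl','wb'))
E
```

```text
pics
{'time_s': 0.0, 'tool_pos': array([0.28825114, 0.58197317, 0.22147574]), 'tool_rot': array([1.79996260e+02, 1.08061265e-01, 6.36544722e+01]), 'force': array([ 0.60354489, -0.19877067, -0.22876874]), 'grip_width': 0.08713907702827953}
scene {'fx': 437.8736330862014, 'fy': 437.8736330862014, 'cx': 318.0027792608148, 'cy': 198.54361974340785, 'extrinsics': array([[-0.74094401, -0.42568235,  0.51941941,  1.19915511],
       [ 0.67156382, -0.47196445,  0.57118438,  0.69583103],
       [ 0.00200439,  0.77203892,  0.63557209,  0.9882345 ],
       [ 0.        ,  0.        ,  0.        ,  1.        ]])}
top {'fx': 369.357080474179, 'fy': 369.357080474179, 'cx': 324.2895681289409, 'cy': 196.1896265611146, 'extrinsics': array([[-0.0123741 ,  0.98376869, -0.17901407,  0.25552928],
       [-0.99970529, -0.01591098, -0.01833527, -0.13151411],
       [-0.02088595,  0.17873443,  0.98367565,  1.3000841 ],
       [ 0.        ,  0.        ,  0.        ,  1.        ]])}
```

View pics/scene0.png

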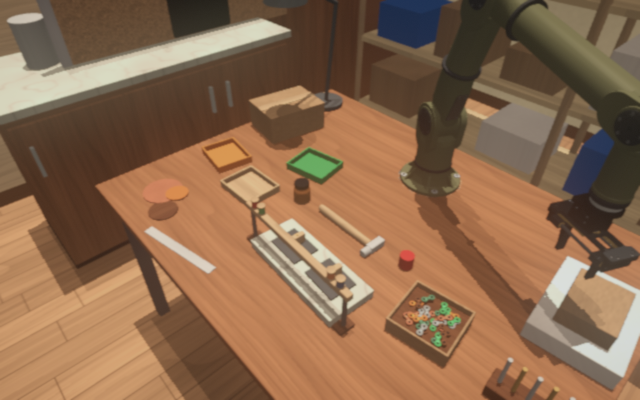

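View pics/top0.png

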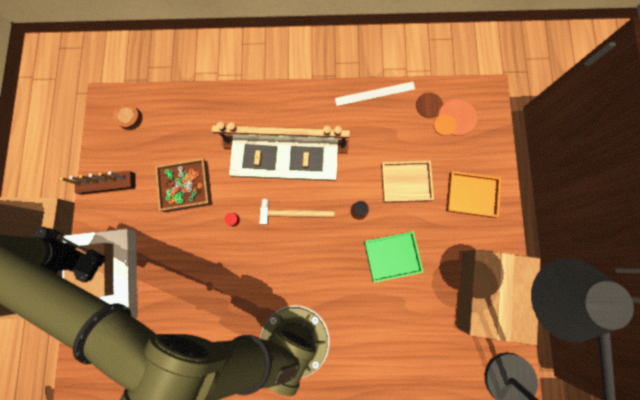

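The top view shows the slab at columns 230–338, rows 135–180, with the two plates at about (260,158) and (306,158). The pale tray is at (407,181) to the robot's right. The spool (232,218), mallet (265–335,212) and jar (360,210) are on the near side. I'll enlarge this area.

```bash
python3 - <<'E'
import cv2,pickle,numpy as np
d=pickle.load(open('cams.pkl','rb'))
t=d['top']['img'][115:215,205:345]; s=d['scene']['img'][160:335,210:385]
cv2.imwrite('pics/topc.png',cv2.resize(t,None,fx=5.5,fy=5.5,interpolation=cv2.INTER_CUBIC))
cv2.imwrite('pics/scenec.png',cv2.resize(s,(595,595),interpolation=cv2.INTER_CUBIC))
E
cat > h.py <<'E'
import numpy as np,cv2
def px(c,p):
    E=c['extrinsics']; q=(np.asarray(p,float).reshape(-1,3)-E[:3,3])@E[:3,:3]
    return np.c_[c['cx']+c['fx']*q[:,0]/-q[:,2], c['cy']+c['fy']*-q[:,1]/-q[:,2]]
def ray(c,uv,z):
    E=c['extrinsics']; uv=np.asarray(uv,float).reshape(-1,2)
    d=np.c_[(uv[:,0]-c['cx'])/c['fx'],-(uv[:,1]-c['cy'])/c['fy'],-np.ones(len(uv))]@E[:3,:3].T
    return E[:3,3]+d*((z-E[2,3])/d[:,2])[:,None]
E
```

```text
(no output)
```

View pics/topc.png

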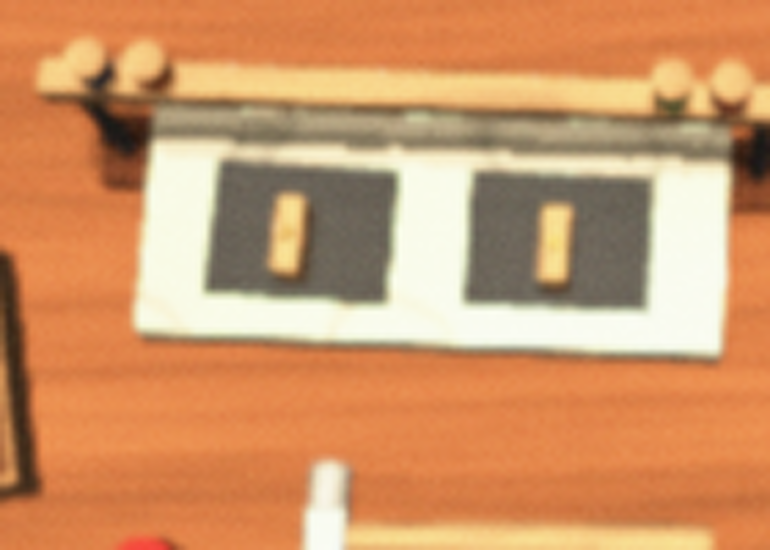

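View pics/scenec.png

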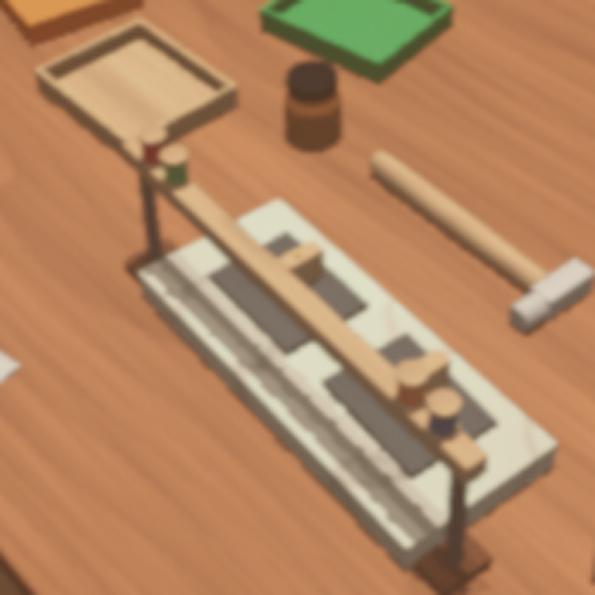

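```bash
cat > m.py <<'E'
import pickle,numpy as np,cv2
from h import *
np.set_printoptions(precision=4,suppress=True)
d=pickle.load(open('cams.pkl','rb')); T=d['top'];S=d['scene']
tc=lambda a:(np.array(a,float)+.5)/5.5-.5+[205,115]
sc=lambda a:(np.array(a,float)+.5)/3.4-.5+[210,160]
slab=ray(T,tc([(722,357),(135,335)]),.03); print('slab near R,L',slab,np.linalg.norm(slab[1]-slab[0]))
e=slab[1]-slab[0]; print('slab yaw',np.degrees(np.arctan2(-e[0],e[1])))
P={}
for n,c in dict(L=[(218,160),(398,172),(385,302),(205,292)],R=[(472,172),(653,180),(645,308),(463,302)]).items():
    w=ray(T,tc(c),.037); ctr=w.mean(0); yv=(w[0]+w[3]-w[1]-w[2])/2; xv=(w[0]+w[1]-w[2]-w[3])/2
    print(n,ctr,'size y,x',np.linalg.norm(yv),np.linalg.norm(xv),'yaw y,x',np.degrees([np.arctan2(-yv[0],yv[1]),np.arctan2(xv[1],xv[0])]))
print('bar tops top cam', ray(T,tc([(289,232),(555,242)]),.070))
# scene: bar top quads / plate corners seen
print('scene plates L near corners', ray(S,sc([(497,424),(408,336)]),.037),'far-left,far-right', ray(S,sc([(413,476),(324,380)]),.037))
print('scene plates R near L,R', ray(S,sc([(368,304),(286,234)]),.037),'far', ray(S,sc([(291,352),(210,276)]),.037))
# slab scene corners
print('slab scene nearL,nearR', ray(S,sc([(556,443),(279,199)]),.03), 'farL,farR',ray(S,sc([(408,552),(136,270)]),.03))
# rail ends top near edge underside ~ .125 , scene
print('rail near edge bottom/top', ray(T,tc([(40,95),(765,122)]),.125))
E
python3 m.py; python3 - <<'E'
import cv2,pickle
d=pickle.load(open('cams.pkl','rb'))
a=cv2.resize(d['top']['img'][150:215,340:440],(600,390),interpolation=cv2.INTER_CUBIC)
cv2.imwrite('pics/tray.png',a)
E
```

```text
slab near R,L [[ 0.5457 -0.1494  0.03  ]
 [ 0.5668  0.2292  0.03  ]] 0.3791178223462744
slab yaw -3.1834431901951357
L [0.6323 0.1212 0.037 ] size y,x 0.11745940871116292 0.08801406044070106 yaw y,x [-4.6673 -4.4017]
R [ 0.6232 -0.0451  0.037 ] size y,x 0.11734265762385518 0.0862464572401171 yaw y,x [-3.3431 -3.8474]
bar tops top cam [[ 0.622   0.1225  0.07  ]
 [ 0.6124 -0.0453  0.07  ]]
scene plates L near corners [[0.5946 0.1872 0.037 ]
 [0.582  0.0686 0.037 ]] far-left,far-right [[0.6809 0.1791 0.037 ]
 [0.6682 0.0576 0.037 ]]
scene plates R near L,R [[ 0.582   0.0173  0.037 ]
 [ 0.5783 -0.1002  0.037 ]] far [[ 0.6687  0.0151  0.037 ]
 [ 0.6642 -0.1037  0.037 ]]
slab scene nearL,nearR [[ 0.5688  0.229   0.03  ]
 [ 0.5475 -0.1481  0.03  ]] farL,farR [[ 0.7285  0.2238  0.03  ]
 [ 0.7055 -0.1608  0.03  ]]
rail near edge bottom/top [[ 0.6953  0.2657  0.125 ]
 [ 0.6693 -0.1766  0.125 ]]
```

View pics/tray.png

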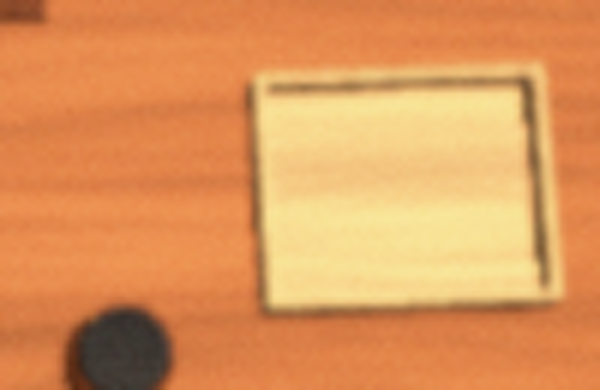

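```bash
cat >> m.py <<'E'
c=np.array([(252,72),(543,64),(562,298),(266,308)],float); w=ray(T,(c+.5)/6-.5+[340,150],.028)
yv=(w[0]+w[3]-w[1]-w[2])/2; xv=(w[0]+w[1]-w[2]-w[3])/2
print('tray',w.mean(0),np.linalg.norm(yv),np.linalg.norm(xv),np.degrees([np.arctan2(-yv[0],yv[1]),np.arctan2(xv[1],xv[0])]))
E
python3 m.py|tail -1
cat > st.py <<'E'
# usage: st.py [x y z] -> state and tool-frame shift (cm) to world target
import sys,numpy as np
from cell import telemetry
from scipy.spatial.transform import Rotation as R
np.set_printoptions(precision=4,suppress=True)
o=telemetry.get_obs(); r=R.from_euler('xyz',o['tool_rot'],degrees=True); M=r.as_matrix()
print('t',round(o['time_s'],2),'pos',o['tool_pos'],'rot',o['tool_rot'],'F',o['force'],'w',round(o['grip_width'],4)); print('q',o['qpos'])
print('x',M[:,0],'y',M[:,1],'z',M[:,2],'tilt',np.degrees(np.arccos(-M[2,2])))
for i in range(1,len(sys.argv)-2,3):
    t=np.array(sys.argv[i:i+3],float); print('to',t,'cm',(t-o['tool_pos'])@M*100)
E
```

```text
tray [ 0.539  -0.3996  0.028 ] 0.1712692461006563 0.14096500777173984 [0.8216 0.9136]
```

Emit:
arm_command([
  [0,0,-3.5],
  [0,0,-3.5],
  [0,0,-3.5],
], twist=[-8,-8,-6], grip=0)

```text
time_s: 0.48
tool_pos: [0.2873, 0.5799, 0.323]
tool_rot: [-179.7, 0.7, 86.4]
force: [-0.4, -0.4, 0.3]
grip_width: 0.065
```

```bash
python3 st.py .58 .12 .32
```

```text
t 0.47 pos [0.2873 0.5799 0.323 ] rot [-179.7299    0.7211   86.3617] F [-0.4144 -0.3851  0.3308] w 0.065
q [-60.95    17.4577  -6.7114  73.0756   1.9886  90.3492  18.9904]
x [ 0.0635  0.9979 -0.0126] y [ 0.998  -0.0635 -0.0047] z [-0.0055 -0.0123 -0.9999] tilt 0.7700264741412756
to [0.58 0.12 0.32] cm [-44.0371  32.1358   0.6987]
```

Emit:
arm_command([
  [-4.9,3.6,0],
  [-4.9,3.6,0],
  [-4.9,3.6,0],
  [-4.9,3.6,0],
  [-4.9,3.6,0],
  [-4.9,3.6,0],
  [-4.9,3.6,0],
  [-4.9,3.6,0],
  [-4.9,3.6,0],
], twist=[0,0,0,0,0,0,0,0,0])

```text
time_s: 1.6
tool_pos: [0.5886, 0.1145, 0.3241]
tool_rot: [-179.6, 0.5, 87.2]
force: [1.2, 0.1, -0.8]
grip_width: 0.0006
```

```bash
python3 st.py .63 .12 .32
```

```text
t 1.6 pos [0.5886 0.1145 0.3241] rot [-179.5715    0.4558   87.1923] F [ 1.1967  0.0862 -0.7845] w 0.0006
q [-26.2896  10.9884  14.932   81.2218  -2.4811  88.6825  75.6526]
x [ 0.049   0.9988 -0.008 ] y [ 0.9988 -0.049  -0.0075] z [-0.0079 -0.0076 -0.9999] tilt 0.6255860845643962
to [0.63 0.12 0.32] cm [0.7562 4.1072 0.3687]
```

Emit:
arm_command([
  [0,6,0],
  [0,6,0],
  [0,6,0],
  [0,6,0],
  [0,6,0],
  [0,6,0],
], twist=[0,0,0,0,0,0])

```text
time_s: 2.35
tool_pos: [0.8363, 0.1538, 0.3135]
tool_rot: [-179.2, 7.5, 97.1]
force: [0.6, 2.2, 0.8]
grip_width: 0.0006
```

```bash
python3 st.py .63 .12 .32
```

```text
t 2.35 pos [0.8363 0.1538 0.3135] rot [-179.2395    7.4585   97.0547] F [0.5943 2.2146 0.7838] w 0.0006
q [-11.9184  51.5918 -14.7712  23.0661  19.5427 107.9603  81.3284]
x [-0.1218  0.984  -0.1298] y [ 0.9926  0.1211 -0.0132] z [ 0.0028 -0.1304 -0.9915] tilt 7.496966910927925
to [0.63 0.12 0.32] cm [ -0.9001 -20.8901  -0.2616]
```

Emit:
arm_command([
  [0,-4,-4],
  [0,-4,-4],
  [0,-4,-4],
  [0,-4,-4],
  [0,-2,-4],
  [0,0,-4],
], twist=[0,0,0,0,0,0])

```text
time_s: 3.1
tool_pos: [0.6536, 0.1686, 0.5056]
tool_rot: [-177.8, 6.8, 98.5]
force: [1.7, 0.0, -1.8]
grip_width: 0.0006
```

```bash
python3 st.py .63 .12 .32
```

```text
t 3.1 pos [0.6536 0.1686 0.5056] rot [-177.775     6.8111   98.4861] F [ 1.7495  0.0239 -1.7517] w 0.0006
q [-25.4156  29.2713  12.1264  36.6411   0.7117 117.5932  84.0196]
x [-0.1465  0.9821 -0.1186] y [ 0.989   0.1429 -0.0386] z [-0.0209 -0.1229 -0.9922] tilt 7.1637211312841655
to [0.63 0.12 0.32] cm [-2.2239 -2.3177 19.0661]
```

Emit:
arm_command([
  [0,0,-6],
  [0,0,-6],
  [0,0,-6],
  [0,0,-6],
], twist=[0,0,0,0])

```text
time_s: 3.6
tool_pos: [0.5978, 0.1714, 0.617]
tool_rot: [172.4, 6.3, 98.5]
force: [1.0, -0.4, -0.4]
grip_width: 0.0006
```

```bash
python3 st.py .63 .12 .32
```

```text
t 3.6 pos [0.5978 0.1714 0.617 ] rot [172.3879   6.3464  98.5046] F [ 1.0174 -0.4006 -0.3768] w 0.0006
q [-39.4687  20.6175  31.8262  37.044   -4.7535 117.6058  86.4227]
x [-0.147   0.9829 -0.1105] y [0.9781 0.1611 0.1317] z [ 0.1472 -0.0888 -0.9851] tilt 9.898656516582276
to [0.63 0.12 0.32] cm [-2.2427 -1.5879 30.1861]
```

Emit:
arm_command([
  [0,1,-6],
  [0,1,-6],
  [0,1,-6],
  [0,1,-6],
], twist=[0,0,0,0])

```text
time_s: 4.1
tool_pos: [0.552, 0.1726, 0.7213]
tool_rot: [161.4, 5.7, 98.7]
force: [0.1, -0.7, -0.4]
grip_width: 0.0004
```

```bash
python3 st.py .63 .12 .32
```

```text
t 4.1 pos [0.552  0.1726 0.7213] rot [161.4058   5.7027  98.7185] F [ 0.058  -0.7073 -0.4283] w 0.0004
q [-50.628   14.8824  43.1057  32.6689  -4.7914 117.5992  86.5767]
x [-0.1508  0.9836 -0.0994] y [0.932  0.175  0.3173] z [ 0.3295 -0.0448 -0.9431] tilt 19.419399340784445
to [0.63 0.12 0.32] cm [-2.3612 -6.3812 40.6523]
```

Emit:
arm_command([
  [0,1,-6],
  [0,1,-6],
  [0,1,-6],
  [0,1,-6],
], twist=[0,0,0,0])

```text
time_s: 4.6
tool_pos: [0.4782, 0.1707, 0.8176]
tool_rot: [150.8, 5.2, 99.5]
force: [3.0, -24.5, 4.8]
grip_width: 0.0004
```

```bash
python3 st.py .63 .12 .32
```

```text
t 4.6 pos [0.4782 0.1707 0.8176] rot [150.7753   5.1517  99.5001] F [  2.9929 -24.4617   4.8206] w 0.0004
q [-80.0115   9.2529  71.1646  30.0077  -3.7781 117.6136  86.8516]
x [-0.1644  0.9823 -0.0898] y [0.8535 0.1873 0.4863] z [ 0.4945  0.0033 -0.8692] tilt 29.635773705995646
to [0.63 0.12 0.32] cm [ -3.0036 -12.1887  50.7426]
```

Emit:
arm_command([
  [0,-3,4],
  [0,-3,4],
  [0,-3,4],
], twist=[5,5.5,0])

```text
time_s: 4.97
tool_pos: [0.4487, 0.1494, 0.7252]
tool_rot: [153.4, 0.9, 93.9]
force: [3.8, -0.4, -2.5]
grip_width: 0.0003
```

```bash
python3 st.py .58 .17 .30
```

```text
t 4.97 pos [0.4487 0.1494 0.7252] rot [153.4244   0.9428  93.8957] F [ 3.7977 -0.3554 -2.4542] w 0.0003
q [-99.7485 -16.8148  40.3683  57.4695  36.5654 114.3269  56.6432]
x [-0.0679  0.9976 -0.0165] y [0.8918 0.0681 0.4473] z [ 0.4473  0.0157 -0.8942] tilt 26.591068111926134
to [0.58 0.17 0.3 ] cm [ 1.8617 -7.1697 43.9259]
```

Emit:
arm_command([
  [0.2,-1,5],
  [0.2,-1,5],
  [0.2,-1,5],
  [0.2,-1,5],
], twist=[0,0,0,0])

```text
time_s: 5.48
tool_pos: [0.4954, 0.1662, 0.5402]
tool_rot: [153.1, 0.7, 95.2]
force: [0.2, 0.7, 0.3]
grip_width: 0.0006
```

```bash
python3 st.py .58 .17 .30
```

```text
t 5.47 pos [0.4954 0.1662 0.5402] rot [153.1156   0.6909  95.1607] F [0.1511 0.6987 0.3379] w 0.0006
q [-52.2928 -16.8813  15.7841  86.5578  18.6032  86.4308  61.7703]
x [-0.0899  0.9959 -0.0121] y [0.8878 0.0857 0.4522] z [ 0.4513  0.03   -0.8919] tilt 26.89264409967654
to [0.58 0.17 0.3 ] cm [-0.0887 -3.316  25.2485]
```

Emit:
arm_command([
  [0,-0.7,5],
  [0,-0.7,5],
  [0,-0.7,5],
  [0,-0.7,5],
  [0,-0.7,4],
  [0,0,0],
], twist=[2,2,2,1,0,0])

```text
time_s: 6.22
tool_pos: [0.5737, 0.1683, 0.2977]
tool_rot: [153.6, -2.4, 88.3]
force: [0.4, -0.3, 0.1]
grip_width: 0.0006
```

```bash
python3 st.py .623 .17 .147 .678 .1725 .047
```

```text
t 6.22 pos [0.5737 0.1683 0.2977] rot [153.5786  -2.4024  88.2944] F [ 0.3946 -0.2527  0.1372] w 0.0006
q [-47.6443  -9.855   20.3616 108.4924  16.4445  57.1163  54.832 ]
x [0.0297 0.9987 0.0419] y [ 0.8946 -0.0453  0.4446] z [ 0.4459  0.0243 -0.8948] tilt 26.522576745913923
to [0.623 0.17  0.147] cm [-0.3115 -2.3002 15.6839]
to [0.678  0.1725 0.047 ] cm [-0.3175 -1.8371 27.0899]
```

Emit:
arm_command([
  [-0.1,-0.6,5],
  [-0.1,-0.6,5],
  [-0.1,-0.6,5],
  [0,0,4],
  [0,0,4],
  [0,0,0],
], twist=[0,0,0,0,0,0])

```text
time_s: 6.98
tool_pos: [0.6722, 0.1809, 0.0964]
tool_rot: [152.4, -3.1, 88.7]
force: [0.2, -0.2, 0.0]
grip_width: 0.0007
```

```bash
python3 st.py .678 .1725 .047; python3 - <<'E'
from cell import optics
import cv2
c=optics.read_camera('scene'); cv2.imwrite('pics/s1.png',cv2.resize(c['img'][120:345,180:480],None,fx=2.6,fy=2.6,interpolation=cv2.INTER_CUBIC))
E
```

```text
t 6.97 pos [0.6722 0.1809 0.0964] rot [152.4333  -3.1006  88.7083] F [ 0.2295 -0.2303  0.0195] w 0.0007
q [-43.4115  12.8851  24.5309 111.9876   4.2317  29.5727  64.0692]
x [0.0225 0.9983 0.0541] y [ 0.8857 -0.045   0.4621] z [ 0.4637  0.0375 -0.8852] tilt 27.726892749414034
to [0.678  0.1725 0.047 ] cm [-1.0961 -1.7345  4.6091]
```

View pics/s1.png

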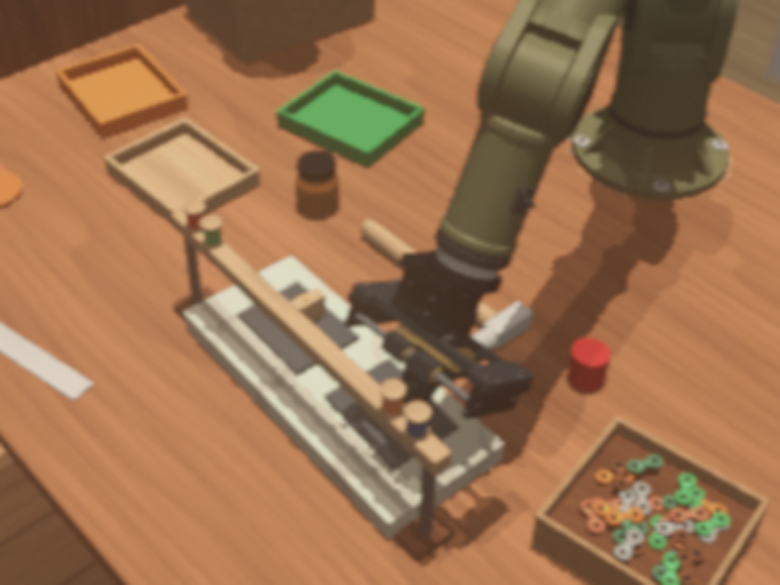

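Emit:
arm_command([
  [-0.55,-0.7,2.0],
  [-0.5,-0.7,2.0],
  [0,0,0],
], twist=[0,0,0])

```text
time_s: 7.4
tool_pos: [0.6821, 0.1782, 0.0661]
tool_rot: [151.8, -3.7, 88.9]
force: [-4.7, -0.1, -0.9]
grip_width: 0.0004
```

```bash
python3 st.py .678 .1725 .047
```

```text
t 7.4 pos [0.6821 0.1782 0.0661] rot [151.7801  -3.734   88.878 ] F [-4.7214 -0.1304 -0.8752] w 0.0004
q [-41.1439  15.9555  23.3233 112.7509   1.2881  24.8692  66.7351]
x [0.0195 0.9977 0.0651] y [ 0.8804 -0.048   0.4719] z [ 0.4739  0.0481 -0.8793] tilt 28.445683275454616
to [0.678  0.1725 0.047 ] cm [-0.6994 -1.2305  1.4566]
```

Emit:
arm_command([
  [-0.3,-1.7,-0.9],
  [-0.3,0,0],
  [0,0,0],
], twist=[0,0,0])

```text
time_s: 7.78
tool_pos: [0.6675, 0.176, 0.0757]
tool_rot: [151.0, -4.2, 89.1]
force: [0.8, -0.1, -0.5]
grip_width: 0.0006
```

```bash
python3 st.py .665 .1725 .052 .676 .1725 .047
```

```text
t 7.78 pos [0.6675 0.176  0.0757] rot [151.0336  -4.1676  89.0742] F [ 0.8032 -0.0796 -0.4559] w 0.0006
q [-42.7189  13.1531  24.3731 115.1495   3.0781  24.3592  65.2314]
x [0.0161 0.9972 0.0727] y [ 0.8742 -0.0493  0.483 ] z [ 0.4853  0.0557 -0.8726] tilt 29.23889761154125
to [0.665  0.1725 0.052 ] cm [-0.5246 -1.3449  1.9331]
to [0.676  0.1725 0.047 ] cm [-0.5432 -0.6247  2.9032]
```

Emit:
arm_command([
  [0,-1.2,1.7],
  [0,0,0],
], twist=[-3,0])

```text
time_s: 8.02
tool_pos: [0.6681, 0.1788, 0.0586]
tool_rot: [150.5, -2.8, 91.8]
force: [-0.5, -0.0, -0.6]
grip_width: 0.0007
```

```bash
python3 st.py .677 .179 .052 .677 .179 .042
```

```text
t 8.03 pos [0.6681 0.1788 0.0586] rot [150.5466  -2.8327  91.7866] F [-0.5126 -0.0044 -0.6037] w 0.0007
q [-41.9241  14.682   23.347  115.8508   2.8845  21.8304  67.8953]
x [-0.0311  0.9983  0.0494] y [0.8711 0.0029 0.4911] z [ 0.4901  0.0583 -0.8697] tilt 29.57715928419876
to [0.677 0.179 0.052] cm [-0.0407  0.4477  1.0114]
to [0.677 0.179 0.042] cm [-0.0902 -0.0434  1.8811]
```

Emit:
arm_command([
  [-0.05,0.4,0.8],
  [-0.05,-0.1,0.2],
], twist=[0,0])

```text
time_s: 8.28
tool_pos: [0.6786, 0.179, 0.0538]
tool_rot: [150.3, -3.0, 91.7]
force: [0.4, -0.3, 0.3]
grip_width: 0.0002
```

```bash
python3 st.py .678 .179 .045
```

```text
t 8.28 pos [0.6786 0.179  0.0538] rot [150.3063  -2.9503  91.7355] F [ 0.3948 -0.3495  0.2665] w 0.0002
q [-40.7202  16.1141  22.6449 114.8542   1.5913  21.1093  69.1428]
x [-0.0302  0.9982  0.0515] y [0.8691 0.0008 0.4947] z [ 0.4938  0.0597 -0.8675] tilt 29.826616053546342
to [0.678 0.179 0.045] cm [-0.0405 -0.4851  0.7351]
```

Emit:
arm_command([
  [-0.02,-0.15,0.26],
  [-0.01,-0.12,0.2],
  [-0.01,-0.08,0.13],
], twist=[0,0,0])

```text
time_s: 8.65
tool_pos: [0.679, 0.1787, 0.0469]
tool_rot: [150.3, -3.0, 91.7]
force: [-0.6, 0.3, -0.5]
grip_width: 0.0005
```

Emit:
arm_command([
  [-0.01,-0.08,0.13],
  [-0.005,-0.06,0.1],
], twist=[0,0])

```text
time_s: 8.9
tool_pos: [0.6787, 0.1787, 0.0439]
tool_rot: [150.3, -3.0, 91.7]
force: [-0.4, -0.4, -0.7]
grip_width: 0.0002
```

Emit:
arm_command([
  [-0.005,-0.05,0.09],
  [-0.005,-0.05,0.09],
], twist=[0,0])

```text
time_s: 9.15
tool_pos: [0.6788, 0.1788, 0.0418]
tool_rot: [150.3, -3.0, 91.7]
force: [-0.5, 0.8, 0.4]
grip_width: 0.0005
```

Emit:
arm_command([
  [-0.005,-0.05,0.09],
  [-0.005,-0.05,0.09],
], twist=[0,0])

```text
time_s: 9.4
tool_pos: [0.6793, 0.1788, 0.0408]
tool_rot: [150.2, -3.0, 91.7]
force: [-7.1, -1.7, 9.3]
grip_width: 0.0004
```

Emit:
arm_command([
  [0.1,0.2,-2.4],
  [-1.0,0,-0.4],
], twist=[0,0])

```text
time_s: 9.65
tool_pos: [0.667, 0.1688, 0.0657]
tool_rot: [150.2, -3.0, 91.8]
force: [0.4, 1.2, 0.4]
grip_width: 0.0006
```

```bash
python3 st.py .657 .070 .062 .669 .07 .052
```

```text
t 9.65 pos [0.667  0.1688 0.0657] rot [150.2453  -2.9821  91.782 ] F [0.3777 1.2241 0.3756] w 0.0006
q [-41.2658  13.4587  23.6038 116.4389   2.4666  21.9483  69.3029]
x [-0.0311  0.9982  0.052 ] y [0.8685 0.0012 0.4956] z [ 0.4946  0.0606 -0.867 ] tilt 29.89013386331766
to [0.657 0.07  0.062] cm [-9.8457 -1.0633 -0.7753]
to [0.669 0.07  0.052] cm [-9.9349 -0.5166  0.6853]
```

Emit:
arm_command([
  [-3.3,-0.35,-0.25],
  [-3.3,-0.35,-0.25],
  [-3.3,-0.35,-0.25],
  [0,0,0],
], twist=[0,0,0,0])

```text
time_s: 10.15
tool_pos: [0.6571, 0.0635, 0.0605]
tool_rot: [150.2, -2.9, 91.7]
force: [0.1, 0.3, 0.1]
grip_width: 0.0003
```

```bash
python3 st.py .669 .07 .053
```

```text
t 10.15 pos [0.6571 0.0635 0.0605] rot [150.1915  -2.9292  91.6847] F [0.114  0.2529 0.1355] w 0.0003
q [-26.5492  10.2752  19.6555 120.4879  -8.1368  20.0328  89.7061]
x [-0.0294  0.9983  0.0511] y [0.8681 0.0001 0.4965] z [ 0.4956  0.0589 -0.8666] tilt 29.938894743702317
to [0.669 0.07  0.053] cm [0.5707 0.6617 1.278 ]
```

Emit:
arm_command([
  [0.55,0.55,1.0],
  [0,0,0.1],
  [0,-0.1,0.17],
  [0,-0.1,0.17],
], twist=[0,0,0,0])

```text
time_s: 10.65
tool_pos: [0.6677, 0.0732, 0.0481]
tool_rot: [150.3, -2.9, 91.9]
force: [0.7, -0.1, 0.2]
grip_width: 0.0004
```

```bash
python3 st.py .669 .07 .045
```

```text
t 10.65 pos [0.6677 0.0732 0.0481] rot [150.2564  -2.9142  91.9049] F [ 0.7221 -0.0661  0.1908] w 0.0004
q [-26.4299  12.7764  18.8537 119.3116  -9.4367  18.9004  90.1493]
x [-0.0332  0.9982  0.0508] y [0.8686 0.0037 0.4955] z [ 0.4944  0.0606 -0.8671] tilt 29.87303857604269
to [0.669 0.07  0.045] cm [-0.3392 -0.0424  0.3185]
```

Emit:
arm_command([
  [-0.4,-0.02,0.12],
  [-0.05,-0.04,0.12],
], twist=[0,0])

```text
time_s: 10.9
tool_pos: [0.6683, 0.0693, 0.0452]
tool_rot: [150.3, -2.9, 92.0]
force: [-0.6, -0.2, 0.9]
grip_width: 0.0006
```

Emit:
arm_command([
  [0,-0.05,0.09],
], twist=[0])

```text
time_s: 11.02
tool_pos: [0.6685, 0.0692, 0.0444]
tool_rot: [150.2, -2.9, 92.0]
force: [-1.4, -0.6, 1.6]
grip_width: 0.0003
```

Emit:
arm_command([
  [0,-0.05,0.09],
], twist=[0])

```text
time_s: 11.15
tool_pos: [0.6687, 0.0692, 0.0436]
tool_rot: [150.2, -2.9, 92.0]
force: [-2.0, 0.4, 2.8]
grip_width: 0.0004
```

Emit:
arm_command([
  [0,-0.06,0.09],
], twist=[0])

```text
time_s: 11.28
tool_pos: [0.6688, 0.0692, 0.0428]
tool_rot: [150.2, -2.9, 91.9]
force: [-1.8, -1.1, 2.6]
grip_width: 0.0005
```

Emit:
arm_command([
  [0,-0.07,0.09],
], twist=[0])

```text
time_s: 11.4
tool_pos: [0.6689, 0.0691, 0.042]
tool_rot: [150.1, -2.9, 91.9]
force: [-2.0, -0.8, 2.5]
grip_width: 0.0003
```

Emit:
arm_command([
  [0,-0.07,0.09],
], twist=[0])

```text
time_s: 11.52
tool_pos: [0.6691, 0.0691, 0.0415]
tool_rot: [150.1, -2.9, 91.9]
force: [-7.0, -0.7, 9.8]
grip_width: 0.0004
```

Emit:
arm_command([
  [0,-0.07,0.09],
], twist=[0])

```text
time_s: 11.65
tool_pos: [0.6693, 0.0691, 0.0413]
tool_rot: [150.1, -3.0, 91.9]
force: [-8.4, -1.2, 13.2]
grip_width: 0.0006
```

```bash
python3 - <<'E'
from cell import optics
import cv2,numpy as np,pickle
c=optics.read_camera('scene')['img']; o=pickle.load(open('cams.pkl','rb'))['scene']['img']
f=lambda i:cv2.resize(i[215:320,250:375],None,fx=3.2,fy=3.2,interpolation=cv2.INTER_CUBIC)
cv2.imwrite('pics/press.png',np.hstack([f(o),f(c)]))
E
```

```text
(no output)
```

View pics/press.png

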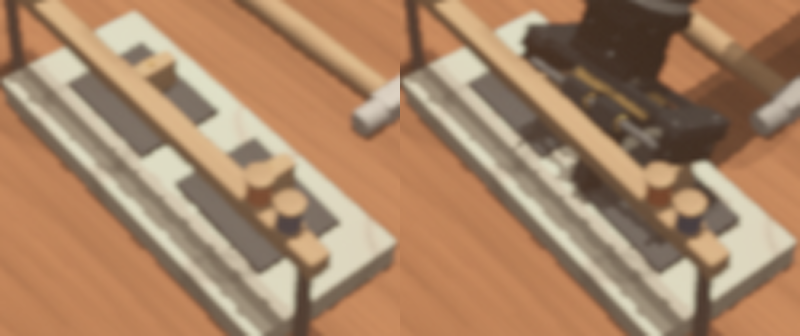

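Forces stayed at about 2.6 N while the corner sank 3.5 mm, then firmed up. The left plate is therefore the rocking one, and its right far corner was raised. The other far corner of that plate was solid. Next I'll retract and bring the tool upright again by pushing against the inner reach limit.

Emit:
arm_command([
  [0,0.1,-1],
  [0,-0.5,-5],
  [0,-0.5,-5],
  [0,-0.5,-5],
], twist=[0,0,0,0])

```text
time_s: 12.2
tool_pos: [0.5735, 0.0586, 0.1712]
tool_rot: [150.6, -2.7, 91.9]
force: [0.5, 1.3, 0.3]
grip_width: 0.0005
```

```bash
python3 st.py .5 .06 .2; python3 - <<'E'
import pickle
from h import *
d=pickle.load(open('cams.pkl','rb'));T=d['top']
print('jar top',ray(T,[(360,210)],.075),'mallet',ray(T,[(264,212),(335,213)],.02),'spool',ray(T,[(232,218)],.045))
E
```

```text
t 12.2 pos [0.5735 0.0586 0.1712] rot [150.5614  -2.7451  91.8573] F [0.4649 1.2826 0.2925] w 0.0005
q [-33.1955 -10.3362  22.0153 124.688    9.8314  35.7066  74.1492]
x [-0.0324  0.9983  0.0479] y [0.8712 0.0047 0.4909] z [ 0.4899  0.0576 -0.8699] tilt 29.55493509198026
to [0.5  0.06 0.2 ] cm [ 0.5205 -4.9924 -6.0979]
jar top [[ 0.42963522 -0.22746388  0.075     ]] mallet [[ 0.43553811  0.10456542  0.02      ]
 [ 0.42821849 -0.14432188  0.02      ]] spool [[0.41290772 0.20993929 0.045     ]]
```

Emit:
arm_command([
  [0.1,-4.3,-2.4],
  [0.1,-4.3,-2.4],
  [0.1,-4.3,-2.4],
], twist=[0,0,0])

```text
time_s: 12.58
tool_pos: [0.5017, 0.0644, 0.1622]
tool_rot: [151.3, -2.5, 92.3]
force: [0.5, -0.4, 1.7]
grip_width: 0.0006
```

```bash
python3 st.py .4 .05 .17
```

```text
t 12.57 pos [0.5017 0.0644 0.1622] rot [151.3138  -2.4868  92.3111] F [ 0.4772 -0.4195  1.7126] w 0.0006
q [ -4.6347 -17.2801  -6.4638 131.4991   0.3773  36.9686  80.1323]
x [-0.0403  0.9982  0.0434] y [0.8774 0.0146 0.4796] z [ 0.4781  0.0574 -0.8764] tilt 28.78465985344897
to [0.4  0.05 0.17] cm [-0.9915 -8.5663 -5.6256]
```

Emit:
arm_command([
  [-0.2,-4.3,-2.4],
  [0,-4.3,-2.4],
  [0,-4.3,-2.4],
  [0,-4.3,-2.4],
], twist=[0,0,0,0])

```text
time_s: 13.08
tool_pos: [0.4399, 0.0636, 0.0949]
tool_rot: [157.1, -1.2, 91.0]
force: [0.1, -0.9, 0.7]
grip_width: 0.0004
```

```bash
python3 st.py .4 .05 .17
```

```text
t 13.07 pos [0.4399 0.0636 0.0949] rot [157.1347  -1.2061  90.9584] F [ 0.1333 -0.8552  0.7182] w 0.0004
q [ -2.7401 -17.2884 -11.0671 137.7767   1.111   36.6487  75.9839]
x [-0.0167  0.9996  0.021 ] y [0.9214 0.0072 0.3885] z [ 0.3882  0.0259 -0.9212] tilt 22.895393495558242
to [0.4  0.05 0.17] cm [-1.1387 -0.7687 -8.5003]
```

Emit:
arm_command([
  [0,-3,-4],
  [0,-3,-4],
  [0,-3,-4],
], twist=[0,0,0])

```text
time_s: 13.45
tool_pos: [0.3885, 0.0678, 0.0641]
tool_rot: [164.2, -1.9, 90.0]
force: [-0.0, -0.9, 0.8]
grip_width: 0.0003
```

```bash
python3 st.py .4 .05 .17
```

```text
t 13.45 pos [0.3885 0.0678 0.0641] rot [164.2118  -1.8575  89.9669] F [-0.0478 -0.876   0.7575] w 0.0003
q [-15.7961 -17.2848  -0.4065 140.0232   3.7975  41.6458  71.0162]
x [0.0006 0.9995 0.0324] y [ 0.9623 -0.0094  0.2719] z [ 0.2721  0.031  -0.9618] tilt 15.894375018105588
to [0.4  0.05 0.17] cm [-1.4371  3.9988 -9.9251]
```

Emit:
arm_command([
  [0,-2.8,-5],
  [0,-2.8,-5],
  [0,-2.8,-5],
], twist=[0,0,0])

```text
time_s: 13.82
tool_pos: [0.3432, 0.0823, 0.053]
tool_rot: [170.4, -2.0, 90.8]
force: [-0.0, 0.8, 0.7]
grip_width: 0.0006
```

```bash
python3 st.py .4 .05 .17
```

```text
t 13.82 pos [0.3432 0.0823 0.053 ] rot [170.4443  -1.9942  90.8343] F [-0.0209  0.7561  0.673 ] w 0.0006
q [ -6.9622 -17.2764 -10.5976 140.1871  -3.1539  47.1188  75.2599]
x [-0.0146  0.9993  0.0348] y [0.9861 0.0086 0.1659] z [ 0.1655  0.0367 -0.9855] tilt 9.75970148420829
to [0.4  0.05 0.17] cm [ -2.9033   7.5194 -10.7108]
```

Emit:
arm_command([
  [-0.3,-3,-5],
  [-0.3,-3,-5],
  [-0.3,-3,-5],
  [-0.3,-3,-5],
], twist=[0,0,0,0])

```text
time_s: 14.32
tool_pos: [0.277, 0.0859, 0.0538]
tool_rot: [-178.8, -1.8, 90.3]
force: [-0.1, 0.4, 0.5]
grip_width: 0.0003
```

```bash
python3 st.py .4 .05 .17
```

```text
t 14.32 pos [0.277  0.0859 0.0538] rot [-178.7995   -1.848    90.2948] F [-0.0745  0.4352  0.4699] w 0.0003
q [ -6.9548 -17.2729 -11.2904 139.373   -6.4127  58.3397  75.9875]
x [-0.0051  0.9995  0.0322] y [ 0.9998  0.0058 -0.0209] z [-0.0211  0.0321 -0.9993] tilt 2.2036337362782383
to [0.4  0.05 0.17] cm [ -3.2804  12.0372 -11.9857]
```

Emit:
arm_command([
  [0,3,-3.5],
  [0,3,-4],
  [0.5,5,-2],
  [0.5,5,-1],
  [0.5,5,0],
  [0.5,5,0],
  [0.5,4,0],
  [0.5,3,0],
], twist=[0,0,1.2,1.2,1.2,1.2,0,0], grip=48)

```text
time_s: 15.32
tool_pos: [0.6166, 0.1054, 0.1544]
tool_rot: [-178.7, -1.4, 85.7]
force: [0.6, 0.5, -0.7]
grip_width: 0.0417
```

```bash
python3 st.py .621 .1225 .16
```

```text
t 15.32 pos [0.6166 0.1054 0.1544] rot [-178.7203   -1.4413   85.7394] F [ 0.617   0.4938 -0.6732] w 0.0417
q [-3.7622 18.6797 -9.0583 90.8181  1.2053 71.5376 72.9945]
x [0.0743 0.9969 0.0252] y [ 0.997  -0.0737 -0.0223] z [-0.0204  0.0267 -0.9994] tilt 1.927376529214185
to [0.621  0.1225 0.16  ] cm [ 1.7538  0.2983 -0.5203]
```

Emit:
arm_command([
  [1.75,0.3,1],
  [0.1,0,3],
  [0,0,3],
  [0,0,0],
], twist=[0,0,0,0])

```text
time_s: 15.82
tool_pos: [0.6181, 0.1288, 0.0808]
tool_rot: [-178.5, -1.4, 85.8]
force: [0.3, 0.2, -0.3]
grip_width: 0.0415
```

```bash
python3 st.py .621 .1225 .043; python3 - <<'E'
from cell import optics
import cv2,numpy as np
a=optics.read_camera('scene')['img'][190:330,240:400]; b=optics.read_camera('top')['img'][115:190,215:345]
cv2.imwrite('pics/g.png',np.hstack([cv2.resize(a,(400,350),interpolation=2),cv2.resize(b,(400,350),interpolation=2)]))
E
```

```text
t 15.82 pos [0.6181 0.1288 0.0808] rot [-178.5069   -1.4061   85.8265] F [ 0.3398  0.2306 -0.2648] w 0.0415
q [-5.5149 23.042  -9.5194 93.9401  2.1141 64.2897 70.5926]
x [0.0728 0.997  0.0245] y [ 0.9971 -0.0721 -0.026 ] z [-0.0242  0.0264 -0.9994] tilt 2.0508499030938863
to [0.621  0.1225 0.043 ] cm [-0.6976  0.4376  3.753 ]
```

View pics/g.png

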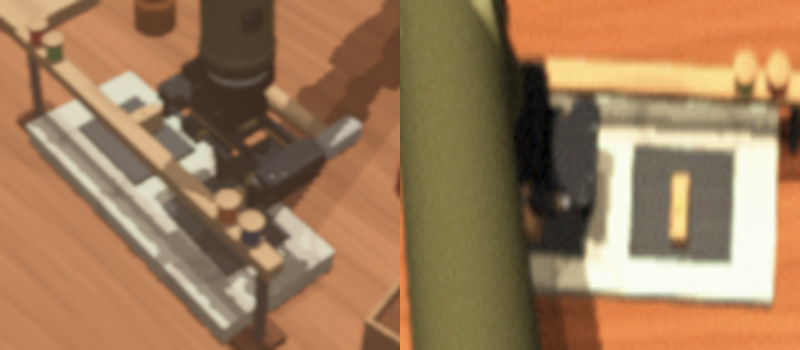

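The gripper is over the left plate and hides its bar, so the view neither confirms nor contradicts the computed position. The right plate sits untouched at (683,205). I'll go down in steps.

Emit:
arm_command([
  [-0.7,0.45,0.5],
  [-0.1,0.1,1.2],
  [0,0,1],
  [0,0,0],
], twist=[0,0,0,0])

```text
time_s: 16.42
tool_pos: [0.6274, 0.1204, 0.0585]
tool_rot: [-179.1, -1.5, 85.7]
force: [-0.5, -0.8, 0.2]
grip_width: 0.0422
```

```bash
python3 st.py .621 .1225 .043
```

```text
t 16.43 pos [0.6274 0.1204 0.0585] rot [-179.1441   -1.5356   85.7439] F [-0.4933 -0.8291  0.2196] w 0.0422
q [-4.9533 24.6856 -9.1676 94.4217  2.3808 61.5451 71.3067]
x [0.0742 0.9969 0.0268] y [ 0.9972 -0.0738 -0.0149] z [-0.0129  0.0278 -0.9995] tilt 1.7579620286712707
to [0.621  0.1225 0.043 ] cm [ 0.1254 -0.6315  1.559 ]
```

Emit:
arm_command([
  [0.1,-0.5,0.8],
  [0,-0.1,0.6],
  [0,0,0.1],
], twist=[0,0,0])

```text
time_s: 16.8
tool_pos: [0.6207, 0.1227, 0.0426]
tool_rot: [-179.1, -1.6, 85.8]
force: [0.8, -0.5, 0.6]
grip_width: 0.0416
```

```bash
python3 st.py .621 .1225 .043
```

```text
t 16.8 pos [0.6207 0.1227 0.0426] rot [-179.1343   -1.551    85.7639] F [ 0.8353 -0.4675  0.6209] w 0.0416
q [-5.1718 25.0092 -9.2383 96.004   2.4921 59.6465 70.9404]
x [0.0738 0.9969 0.0271] y [ 0.9972 -0.0735 -0.0151] z [-0.0131  0.0281 -0.9995] tilt 1.776228796081463
to [0.621  0.1225 0.043 ] cm [-0.0186  0.0305 -0.0378]
```

Emit:
arm_command([
  [0,0,0],
  [0,0,0],
  [0,0,0],
  [0,0,0],
], twist=[0,0,0,0], grip=0, force=35)

```text
time_s: 17.3
tool_pos: [0.6211, 0.1231, 0.0435]
tool_rot: [-179.2, -1.6, 85.8]
force: [-0.9, -0.2, 1.0]
grip_width: 0.0184
```

Emit:
arm_command([
  [0,0,-0.3],
  [0,0,-0.5],
  [0,0,-1],
], twist=[0,0,0])

```text
time_s: 17.68
tool_pos: [0.6186, 0.1217, 0.0589]
tool_rot: [-178.8, -1.5, 85.7]
force: [-0.0, -0.3, -4.5]
grip_width: 0.0174
```

Emit:
arm_command([
  [0,-1,-3],
  [0,-1,-4],
  [-2,-1,-4],
  [-4,-1,-2],
  [-5,-1,0],
  [-5,-1,0],
  [-5,-1,0],
  [-5,-1,0],
], twist=[0,0,0,0,-1.3,-1.3,-1.3,-1.2])

```text
time_s: 18.68
tool_pos: [0.5284, -0.1371, 0.1915]
tool_rot: [-179.3, -1.7, 91.8]
force: [1.2, -0.1, -5.3]
grip_width: 0.0178
```

```bash
python3 st.py .527 -.4 .2
```

```text
t 18.68 pos [ 0.5284 -0.1371  0.1915] rot [-179.2848   -1.7256   91.7668] F [ 1.2457 -0.1059 -5.306 ] w 0.0178
q [ 13.1957   7.7624  -0.4732  99.5856  -1.4868  73.7821 104.9332]
x [-0.0308  0.9991  0.0301] y [ 0.9994  0.0312 -0.0125] z [-0.0134  0.0297 -0.9995] tilt 1.8679211150826183
to [ 0.527 -0.4    0.2  ] cm [-26.2392  -0.9664  -1.6281]
```

Emit:
arm_command([
  [-5,-0.2,0],
  [-5,-0.2,0],
  [-5,-0.2,0],
  [-5,-0.2,0],
  [-4,-0.2,0],
  [-1,0,0],
  [0,0,0],
], twist=[0,0,0,0,0,0,0])

```text
time_s: 19.55
tool_pos: [0.522, -0.3991, 0.1861]
tool_rot: [-179.3, -1.6, 91.5]
force: [-0.8, -0.3, -5.3]
grip_width: 0.0174
```

```bash
python3 st.py .527 -.4 .1; python3 - <<'E'
from cell import optics
import cv2,numpy as np
a=optics.read_camera('scene')['img'][120:340,180:420]; b=optics.read_camera('top')['img'][115:225,215:455]
cv2.imwrite('pics/t.png',np.hstack([cv2.resize(a,(360,330),interpolation=2),cv2.resize(b,(440,330),interpolation=2)]))
E
```

```text
t 19.55 pos [ 0.522  -0.3991  0.1861] rot [-179.3475   -1.6362   91.4505] F [-0.7845 -0.3268 -5.3029] w 0.0174
q [ 28.8794  21.365    8.7831  83.6922  -4.1728  76.7385 129.583 ]
x [-0.0253  0.9993  0.0286] y [ 0.9996  0.0256 -0.0114] z [-0.0121  0.0283 -0.9995] tilt 1.7614947489845363
to [ 0.527 -0.4    0.1  ] cm [-0.3518  0.5956  8.5981]
```

View pics/t.png

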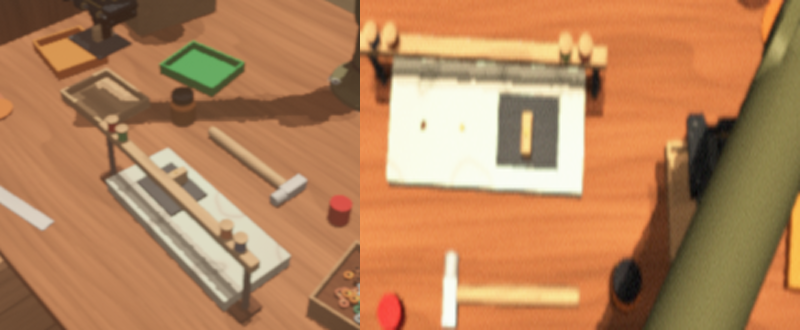

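Emit:
arm_command([
  [-0.2,0.5,3],
  [-0.1,0.2,3.5],
  [-0.1,0.2,3.5],
  [0,0.2,2.5],
  [0,0.1,1],
  [0,0,0],
], twist=[0.5,0,0,0,0,0])

```text
time_s: 20.4
tool_pos: [0.5404, -0.3855, 0.0513]
tool_rot: [-179.8, -1.9, 91.9]
force: [0.1, 0.5, -4.4]
grip_width: 0.0178
```

```bash
python3 st.py .527 -.4 .028
```

```text
t 20.4 pos [ 0.5404 -0.3855  0.0513] rot [-179.757    -1.881    91.9371] F [ 0.0905  0.4619 -4.4008] w 0.0178
q [ 28.257   28.0955   7.4948  90.4401  -5.4749  63.1003 129.3983]
x [-0.0338  0.9989  0.0328] y [ 0.9994  0.0339 -0.0042] z [-0.0053  0.0327 -0.9995] tilt 1.8966452777719889
to [ 0.527 -0.4    0.028] cm [-1.4824 -1.3764  2.2875]
```

Emit:
arm_command([
  [-0.8,-0.8,0],
  [-0.7,-0.6,0],
  [0,0,0.8],
  [0,0,0.6],
], twist=[1,0,0,0])

```text
time_s: 20.9
tool_pos: [0.5274, -0.404, 0.0409]
tool_rot: [179.9, -1.6, 90.8]
force: [-1.2, 0.9, -5.1]
grip_width: 0.0175
```

```bash
python3 st.py .527 -.4 .022
```

```text
t 20.9 pos [ 0.5274 -0.404   0.0409] rot [179.9438  -1.5966  90.8117] F [-1.1629  0.9121 -5.0985] w 0.0175
q [ 29.7512  28.5219   8.025   91.174   -5.8235  61.5981 130.4739]
x [-0.0142  0.9995  0.0279] y [0.9999 0.0141 0.001 ] z [ 0.0006  0.0279 -0.9996] tilt 1.597579095213417
to [ 0.527 -0.4    0.022] cm [ 0.3482 -0.0378  1.8998]
```

Emit:
arm_command([
  [0.3,0,0.7],
  [0,0,0.5],
  [0,0,0.4],
  [0,0,0.1],
], twist=[0,0,0,0])

```text
time_s: 21.4
tool_pos: [0.5273, -0.3989, 0.0214]
tool_rot: [-180.0, -1.7, 90.9]
force: [-0.5, -0.0, -5.0]
grip_width: 0.0178
```

Emit:
arm_command([
  [0,0,0.15],
  [0,0,0.1],
], twist=[0,0])

```text
time_s: 21.65
tool_pos: [0.5276, -0.3988, 0.0191]
tool_rot: [-180.0, -1.7, 90.9]
force: [-0.9, 0.7, -2.4]
grip_width: 0.018
```

Emit:
arm_command([
  [0,0,0.1],
], twist=[0])

```text
time_s: 21.78
tool_pos: [0.5278, -0.3988, 0.0188]
tool_rot: [180.0, -1.7, 90.9]
force: [-1.4, 1.5, 0.4]
grip_width: 0.0178
```

Emit:
arm_command([
  [0,0,0.08],
], twist=[0], force=10)

```text
time_s: 21.9
tool_pos: [0.5281, -0.3989, 0.0186]
tool_rot: [180.0, -1.7, 90.9]
force: [-0.8, 1.5, -1.1]
grip_width: 0.0181
```

Emit:
arm_command([
  [0,0,0.03],
  [0,0,0],
], twist=[0,0], force=3)

```text
time_s: 22.15
tool_pos: [0.5281, -0.3989, 0.0183]
tool_rot: [179.9, -1.7, 90.9]
force: [0.1, 1.0, -3.6]
grip_width: 0.0181
```

Emit:
arm_command([
  [0,0,0],
  [0,0,0],
  [0,0,0],
], twist=[0,0,0], grip=46)

```text
time_s: 22.52
tool_pos: [0.5299, -0.4005, 0.0204]
tool_rot: [179.7, -1.5, 90.9]
force: [0.4, 0.2, 0.2]
grip_width: 0.0373
```

Emit:
arm_command([
  [0,0,-1.5],
  [0,0,-3],
  [0,0,-4],
  [0,0,-5],
  [0,0,-5],
], twist=[0,0,0,0,0])

```text
time_s: 23.15
tool_pos: [0.5276, -0.4046, 0.2109]
tool_rot: [179.9, -1.6, 90.9]
force: [1.3, -0.3, 0.2]
grip_width: 0.0397
```

```bash
python3 st.py .45 -.62 .25
```

```text
t 23.15 pos [ 0.5276 -0.4046  0.2109] rot [179.912   -1.6262  90.8594] F [ 1.3066 -0.2705  0.1793] w 0.0397
q [ 29.1866  21.1347   8.9515  81.1574  -4.6312  78.9224 129.3586]
x [-0.015   0.9995  0.0284] y [0.9999 0.015  0.0015] z [ 0.0011  0.0284 -0.9996] tilt 1.628586312170618
to [ 0.45 -0.62  0.25] cm [-21.3012  -8.0715  -4.5316]
```

Emit:
arm_command([
  [4,0,-2],
  [5,0,-2],
  [5,0,-2],
  [5,0,0],
  [5,0,0],
  [0,0,0],
], twist=[0,0,0,0,0,0])

```text
time_s: 23.9
tool_pos: [0.5264, -0.1624, 0.2942]
tool_rot: [178.7, -1.0, 90.7]
force: [0.9, -0.2, -0.3]
grip_width: 0.0402
```

```bash
python3 - <<'E'
from cell import optics
import cv2,numpy as np,pickle
A=optics.read_camera('scene');B=optics.read_camera('top');pickle.dump(dict(scene=A,top=B),open('c2.pkl','wb'))
a=A['img'][140:300,205:365]; b=B['img'][115:225,225:445]
cv2.imwrite('pics/f.png',np.hstack([cv2.resize(a,(330,330),interpolation=2),cv2.resize(b[35:100,140:220],(406,330),interpolation=2)]))
E
```

```text
(no output)
```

View pics/f.png

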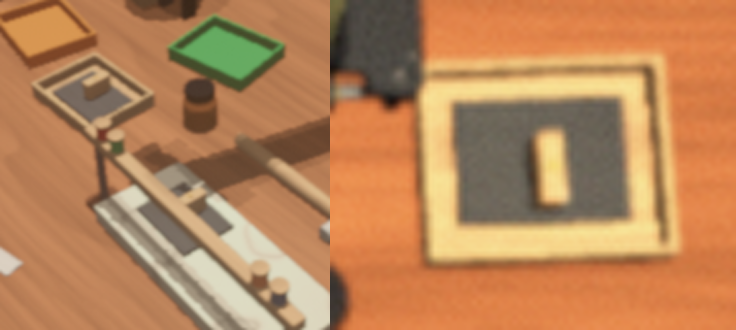

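The plate lies flat and centred inside the tray: its corners in the right panel are about (455,100) to (628,220), with cork margin on all four sides. The other plate and the jar look unmoved. I'll check that numerically, then hand in.

```bash
python3 - <<'E'
import pickle,cv2,numpy as np
a=pickle.load(open('cams.pkl','rb'));b=pickle.load(open('c2.pkl','rb'))
for n,cam,(x0,x1,y0,y1) in [('spool','scene',(396,418,248,272)),('mallet head','scene',(355,390,228,260)),('jar','scene',(290,314,176,206)),('plate R','scene',(268,322,222,266)),('mallet','top',(256,275,196,226)),('jar','top',(348,372,198,222))]:
    p=cv2.cvtColor(a[cam]['img'][y0:y1,x0:x1],6).astype(np.float32);q=cv2.cvtColor(b[cam]['img'][y0:y1,x0:x1],6).astype(np.float32)
    print(n,cam,'shift px',np.round(cv2.phaseCorrelate(p,q),2)[0] if 0 else [np.round(v,2) for v in cv2.phaseCorrelate(p,q)],'mean diff',round(float(abs(p-q).mean()),1))
E
```

```text
spool scene shift px [array([-0.22, -0.03]), np.float64(1.01)] mean diff 0.6
mallet head scene shift px [array([ 0.02, -0.04]), np.float64(1.0)] mean diff 1.1
jar scene shift px [array([-0.03,  0.07]), np.float64(0.99)] mean diff 3.5
plate R scene shift px [array([0.12, 0.53]), np.float64(0.86)] mean diff 14.0
mallet top shift px [array([-0.15, -0.07]), np.float64(0.98)] mean diff 1.9
jar top shift px [array([ 0.37, -0.07]), np.float64(0.95)] mean diff 12.7
```

```bash
python3 -c "
from cell import env,telemetry
o=telemetry.get_obs();print(o['time_s'],o['force']);print(env.sign_off())"
```

```text
24.0 [-0.86479261 -1.05963787  0.7378458 ]
the job is handed in; nothing more can be done
None
```

The rocking plate, the left one as seen from the robot, is now lying flat and centred in the cork-lined tray. I handed the job in at 24.0 s with the robot touching nothing.

- **Finding it:** I pressed the left plate's two far corners with the tool slanted about 30°. The left corner was solid. The right corner sank about 3.5 mm at about 2.6 N and then went firm, so the plate rocked over. A small dark spot, probably the cap, showed on the bare slab once the plate was lifted. I did not press the right plate at all.
- **Last checks:** The final picture shows the plate flat, with cork showing on all four sides. The spool and mallet moved 0.2 px or less. The right plate and jar measured 0.5 px and 0.4 px in one view each. I put that down to the arm's shadow, since the arm never touched them.

These went less cleanly than planned:

- **Press force:** It reached about 13 N once the rocking corner had bottomed, and 9 N on the sound corner. Both are above the 3–8 N given.
- **Rail contact:** The gripper appears to have brushed the rail once, at about 5 N.
- **Joint 3:** While slanting the tool, it reached its limit, reading 71.165° against 71.16°.
- **Tool lean:** The tool leaned about 1.6° when it set the plate down, so the plate settled flat as I let go.

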